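Seat the loaded sample carousel on the analyser's D-shaft and hold it down

ROBOT

A 6-joint arm with a two-finger parallel gripper is mounted at the origin on the work surface; the furniture and walls round the work are solid. World frame = base frame: x ahead of the robot, y to its left, z up, the work surface at z = 0. Lengths are in m, angles in rad, forces in N, time in s.
With the tool pointing down it reaches from about 0.25 to 0.725 m from the base axis. Payload 4 kg.
Tool frame: the origin (TCP) lies midway between the tips of the shut fingers; the grasp point (between the pads) lies 19 mm behind it; z points along the fingers, y is the line along which they close (so a half turn about z gives the same grasp; the last joint's range is limited). The gripper opens to 85 mm and grips with 20 to 120 N. Pads are 22 mm wide; open, the fingers measure 114 mm over their backs; the gripper's body (76 mm by 85 mm) begins 54 mm behind the grasp point. The pads swing forward as they close: fully open they stand 13 mm farther back than shut.
Start: joints at [-1.248, 0.241, 0.005, 1.335, 0, 1.571], TCP at [0.159, -0.474, 0.198] pointing down, gripper open.
Joint ranges: [-2.72, 2.72], [-1.05, 1.87], [-1.09, 1.28], [-1.99, 2.15], [-1.42, 1.44], [-3.14, 3.14]. Speed limits (rad/s): [2.79, 2.79, 3.14, 3.14, 3.14, 3.14].

INTERFACE

Orientations are given as a unit quaternion [x, y, z, w].
In Python, from workcell import bot gives the robot as it stands. The module is installed in compiled form; this text tells all that it offers.
- The arm moves only by the tool drive_tool, never from a script. Its arguments are lists of equal length, an entry for each row: "slide": the shift along the tool's x, y, z scaled (see below), a list of three; "rotation": the turn, a rotation vector about the tool's x, y, z scaled (see below), a list of three. A call has exactly 8 rows; each row is the pose to reach, as a shift and turn from the pose commanded when the call began, along the tool's axes at that moment; what a row does not reach only later rows make up. The controller multiplies each number of a shift by 250 mm and each number of a turn by 0.5 rad. A row lasts 1/8 s, in which the tool goes at most 62.5 mm and 10.7 degrees, less where a joint would pass 70% of its speed; a pose out of reach is approached as far as the arm can. A call with a number of a shift or a turn outside -1 to 1 is refused whole. A call with a gripper value outside its range is refused whole. "gripper" is the opening, from 0 (shut) to 1 (fully open), set as the call begins (left out, the last holds). The fingers move at their own pace and stop on an object; the grip force is fixed at half the most. Time passes only in rows, so rows that repeat a pose let the fingers close, or fill a call up. It gives the time, the measured TCP pose, the force, the opening and the grip force at its end, in the units of the state.
- bot.get_obs(): the state, without advancing time (a new reading comes with each control period).
- bot.camera(name): name is "scene" or "top" or "wrist"; returns a dict with "image" (420x560x3 uint8, red, green, blue), "z_map" (420x560 float32, m along the optical axis (not along the pixel's ray), 0 where there is no reading), "camera_matrix" (3x3 intrinsics, pixels), "k1" (the pictures are not rectified: a ray, as slopes to the right and down, at radius r is drawn at 1 + k1 r^2 times it, then the intrinsics apply), "xyz" and "orientation" of the camera in the world. Camera axes: x right, y up, looking along -z (the intrinsics and any distortion apply to the point x, -y, -z); pixel columns grow to the right and rows downward; lengths in m; the calibration is good to about 2 mm. A picture is of the moment at which its call begins.
- bot.job_done(): hands the job in; it is judged then, once.
The state is a dict: "clock": time; "joint_pos": joint angles; "joint_vel": joint speeds; "tau": joint torques, N m; "eef_pos": TCP position; "tool_rot": TCP orientation; "ft_force": force on the tool from outside, world axes, zero at the start; "ft_torque": the same for the moment, N m; "grip_width": finger opening in m; "grasp_force": force on a finger pad.
Only numpy, scipy, OpenCV 4.12 (cv2) and the standard library are available. Lean on these libraries where they do the work, as an engineer would, in place of code of your own. Each camera call takes 0.05 s, during which the arm holds its last target. There are 200 camera calls.

TASK

Take the loaded sample carousel by the bar knob on top, carry it level to the analyser so that the tubes neither tip nor fall out, and lower it onto the drive spindle, turned so that the flat of its bore (pointer and tab side) matches the flat of the D-shaft. When it rests on the sprung seat ring, press it down until the ring has gone most of its way to the stop and keep it pressed: I will throw the lock lever, so finish while you are still holding the carousel down. Leave the other things on the table where they are.

Things in the scene. Friction and masses are not known exactly. Their poses are not given: they have to be found in the camera images.
- carousel: loose grey sample carousel holding six tubes, 0.21 to 0.33 kg plus 0.07 kg of tubes; origin centre of its underside, z up, +x to its tab and pointer side. Base disc radius 63 mm, z 0 to 6 mm; upper disc with the tube holes, radius 58 mm, z 39 to 45 mm; hub of radius 27 mm; round stem of radius 9 mm up to the black bar knob. Tube caps end at z = 104 mm
- carousel_grip (a point): the place to grip: inside the bar knob, on the axis, 136 mm above the underside. The knob is 52 mm long along the carousel's x, 18 mm wide across its y between flat sides (from x = -25 to +14 mm) and spans z 118 to 150 mm; its +x end narrows to a pointer with a pale line on top. Fingertips down to z = 108 mm stay above the tubes
- carousel_tab (a point): 60 mm from the axis towards the carousel's +x, at the level of its underside, below the small index tab on the upper disc's edge (tab side = flat side of the bore)
- carousel_bore (a point): mouth of the blind D-shaped bore in the underside of the hub, at the carousel's origin: radius 13 mm, flat 7 mm from the axis on the +x side, 46 mm deep, chamfered by 2 mm. It goes onto the spindle only with the carousel's +x turned to the spindle's +x (about 12 degrees of play either way, 1 mm of clearance all round)
- analyser: fixed white bench analyser, front to the robot (-x); origin on the table below the spindle axis. Deck 50 mm high, 80 mm to the front, 125 mm to each side; splash rim 57 mm high, inner radius 68 mm. From x = 85 to 175 mm the housing with sloping screen, 166 mm high. Parked sampling arm at the rear left, 147 mm high. Lock lever, 78 mm high, 69 mm to the front and 108 mm to the right of the axis
- spindle: fixed steel D-shaft upright on the analyser's deck, braked, cannot turn; origin on its axis at deck height (50 mm above the table), z up, +x out of its flat. Diameter 24 mm, flat 6 mm from the axis. At its foot a dark round plate, radius 40 mm, 4 mm high, with a tab out to 58 mm on the +x side. The flat faces roughly to the analyser's front, differently at each start (up to 0.55 rad either way)
- spindle_tip (a point): top of the D-shaft on its axis, 44 mm above the spindle's origin; the uppermost 7 mm are tapered by 2 to 2.5 mm all round
- seat_ring (a joint): sprung seat ring (bright metal, radius 26 mm) round the foot of the D-shaft, under the carousel's hub; 0 = up, its top 14 mm above the spindle's origin, 0.008 (m) = down at its stop. It yields from 6 N on and takes 12 N at the stop, the loaded carousel's weight (3 to 4 N) included: the weight alone does not move it, and it springs up when let go
- tube_1: capped sample tube, 16 mm wide at the cap, 98 mm tall, standing loose in a hole of the carousel; origin at its foot, 6 mm above the carousel's underside (30 degrees round from the carousel's +x, 41 mm from its axis)
- tube_2: capped sample tube, 16 mm wide at the cap, 98 mm tall, standing loose in a hole of the carousel; origin at its foot, 6 mm above the carousel's underside (90 degrees round from the carousel's +x, 41 mm from its axis)
- tube_3: capped sample tube, 16 mm wide at the cap, 98 mm tall, standing loose in a hole of the carousel; origin at its foot, 6 mm above the carousel's underside (150 degrees round from the carousel's +x, 41 mm from its axis)
- tube_4: capped sample tube, 16 mm wide at the cap, 98 mm tall, standing loose in a hole of the carousel; origin at its foot, 6 mm above the carousel's underside (210 degrees round from the carousel's +x, 41 mm from its axis)
- tube_5: capped sample tube, 16 mm wide at the cap, 98 mm tall, standing loose in a hole of the carousel; origin at its foot, 6 mm above the carousel's underside (270 degrees round from the carousel's +x, 41 mm from its axis)
- tube_6: capped sample tube, 16 mm wide at the cap, 98 mm tall, standing loose in a hole of the carousel; origin at its foot, 6 mm above the carousel's underside (330 degrees round from the carousel's +x, 41 mm from its axis)
- label_roll: bystander: roll of white labels lying flat, 106x67x30 mm; origin under the roll
- logger: bystander: flat white temperature logger, 92x58x20 mm; origin under its centre
- dropper_bottle: bystander: small brown dropper bottle, 34 mm wide, 102 mm tall; origin under its centre
- vial_a: bystander: small glass vial, 23 mm wide, 48 mm tall; origin under its centre

How it is judged:
By the outcome, as a careful person would: the job done as asked, in the order asked, and still so for the second after the job is handed in, while the arm keeps its last pose, push and grip.
It also fails if it takes over 51 s, if anything falls off the work surface, if the arm or the gripper's body presses on something with over 40 N, if the wrist force passes 120 N, or if a joint passes its speed limit or range.

## Working session

There is one attempt and no reset: what is moved stays moved. The work goes in short steps, Python scripts to look and compute and a tool call to move; the robot and the scene stay as the last step left them, time stands still between calls to the robot, and variables do not carry over. Pictures are saved under pics/ and viewed, at most 10 in all, crops included, and the job is handed in when it is done.

Besides the shell and the picture viewer there is one more tool, called after "Request:" by a JSON object that holds its "op" and its "data", one argument or row to a line. drive_tool: Moves the arm, as the interface text tells. Shifts and turns lie within -1 to 1; 1 stands for 250 mm of shift or 0.5 rad of turn. Its arguments: {"type":"object","properties":{"slide":{"type":"array","items":{"type":"array","items":{"type":"number"}}},"rotation":{"type":"array","items":{"type":"array","items":{"type":"number"}}},"gripper":{"type":"number"}},"required":["slide","rotation"]}

```bash
mkdir -p pics
cat > h.py <<'E'
import numpy as np, cv2
from scipy.spatial.transform import Rotation as R
from workcell import bot
def snap(n,f=None):
    c=bot.camera(n); np.savez(f'{f or n}.npz',**{k:np.array(v) for k,v in c.items()})
    if f: cv2.imwrite(f'pics/{f}.png',c['image'][:,:,::-1])
    return c
def load(f): return dict(np.load(f+'.npz'))
def rays(c,uv):
    uv=np.atleast_2d(np.float64(uv)); K=c['camera_matrix']; k=float(c['k1'])
    d=(uv-[K[0,2],K[1,2]])/[K[0,0],K[1,1]]; s=d.copy()
    for _ in range(20): s=d/(1+k*(s**2).sum(1,keepdims=True))
    return np.c_[s[:,0],-s[:,1],-np.ones(len(s))]
def Rc(c):return R.from_quat(c['orientation']).as_matrix()
def at_z(c,uv,z):
    d=rays(c,uv)@Rc(c).T; p=c['xyz']; return p+d*((z-p[2])/d[:,2])[:,None]
def depth_xyz(c,uv):
    uv=np.atleast_2d(uv); z=np.array([c['z_map'][int(v),int(u)] for u,v in uv])
    return c['xyz']+(rays(c,uv)*z[:,None])@Rc(c).T
def cloud(c):
    v,u=np.mgrid[:420,:560]; uv=np.c_[u.ravel(),v.ravel()]
    z=c['z_map'].ravel(); P=c['xyz']+(rays(c,uv)*z[:,None])@Rc(c).T; P[z==0]=np.nan
    return P.reshape(420,560,3)
E
python3 - <<'E'
from h import *
a=snap('scene','scene1');b=snap('top','top1')
for c in(a,b):print(c['xyz'],Rc(c).round(3).tolist(),c['camera_matrix'].tolist(),c['k1'])
cv2.imwrite('pics/both.png',cv2.resize(np.vstack([a['image'],b['image']])[:,:,::-1],None,fx=.71,fy=.71))
o=bot.get_obs();print(o)
E
```

```text
[-0.03846273  0.36929132  0.69750708] [[-0.639, 0.506, -0.579], [-0.769, -0.43, 0.473], [-0.01, 0.748, 0.664]] [[488.2127234240071, 0.0, 286.676789112271], [0.0, 488.2127234240071, 205.3088995827835], [0.0, 0.0, 1.0]] 0.05789585041823827
[ 0.36050418 -0.04207536  1.03879076] [[-0.007, 0.988, -0.153], [-1.0, -0.005, 0.015], [0.014, 0.153, 0.988]] [[451.20807626643483, 0.0, 286.9474669542667], [0.0, 451.20807626643483, 210.6907701585178], [0.0, 0.0, 1.0]] -0.05229220473390952
{'clock': 0.1, 'joint_pos': array([-1.24801324e+00,  2.41353277e-01,  3.87661004e-03,  1.33518842e+00,
        1.98826793e-05,  1.57079735e+00]), 'joint_vel': array([ 0.00032187, -0.00148291,  0.00303203,  0.00053739, -0.0007197 ,
       -0.00065063]), 'tau': array([ 4.31468343e-04, -3.73138332e+01,  2.53010398e+01,  1.08469336e-02,
        5.44821694e-05, -3.87785590e-06]), 'eef_pos': array([ 0.15841496, -0.47359315,  0.19730096]), 'tool_rot': array([ 9.87004282e-01,  1.60691236e-01, -1.40335149e-04, -9.23832304e-04]), 'ft_force': array([-0.18911993, -0.2238714 , -0.15104162]), 'ft_torque': array([-0.00625181,  0.02894619,  0.0095797 ]), 'grasp_force': 0.0, 'grip_width': 0.08569034260835234}
```

View pics/top1.png

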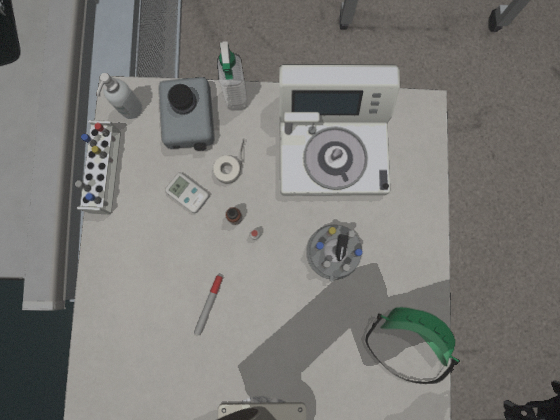

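View pics/scene1.png

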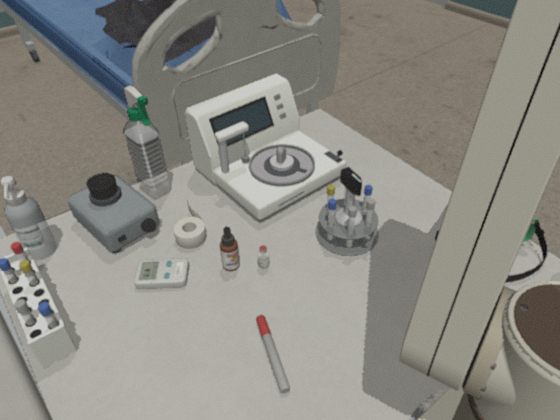

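The top view shows the carousel at about (335,250) and the spindle at about (336,156), with its foot tab towards (346,178). The scene view shows the knob at (350,182). I'll enlarge both.

Run:
```python
from h import *
b=load('top1');a=load('scene1')
i=cv2.resize(b['image'][120:290,270:400,::-1],None,fx=3.5,fy=3.5,interpolation=cv2.INTER_CUBIC)
j=cv2.resize(a['image'][135:255,235:385,::-1],None,fx=2.3,fy=2.3,interpolation=cv2.INTER_CUBIC)
o=np.zeros((595,455+345,3),np.uint8);o[:,:455]=i;o[:276,455:]=j;cv2.imwrite('pics/crop1.png',o)
for n,c in(('top',b),('scene',a)):
    P=cloud(c)
    X,Y,Z=P[...,0],P[...,1],P[...,2]
    print(n,'table z',np.nanmedian(Z[(X>.2)&(X<.3)&(abs(Y)<.2)]))
    print('max z carousel region',depth_xyz(c,[(344,240),(342,250),(336,156)] if n=='top' else [(350,180),(348,186),(281,153)]))
    m=(Z>.125)&(Z<.16)&(np.hypot(X-.36,Y+.15)<.12)
    q=P[m]; print('knob',len(q),q.mean(0) if len(q) else 0, np.linalg.svd(q[:,:2]-q[:,:2].mean(0),full_matrices=False)[2] if len(q)>3 else 0)
    np.set_printoptions(suppress=True,precision=4)
```

```text
top table z -0.0007615509367059348
max z carousel region [[ 0.43887286 -0.16838926  0.15043611]
 [ 0.41914146 -0.1639396   0.15036721]
 [ 0.62764123 -0.16455836  0.08889847]]
knob 252 [ 0.42649325 -0.16242247  0.14697627] [[-0.98480404  0.17366925]
 [-0.17366925 -0.98480404]]
scene table z 0.0008265129783971426
max z carousel region [[ 0.422  -0.1547  0.1457]
 [ 0.4252 -0.1546  0.1297]
 [ 0.6281 -0.1612  0.0904]]
knob 389 [ 0.4243 -0.1591  0.1425] [[-0.9918  0.128 ]
 [ 0.128   0.9918]]
```

View pics/crop1.png

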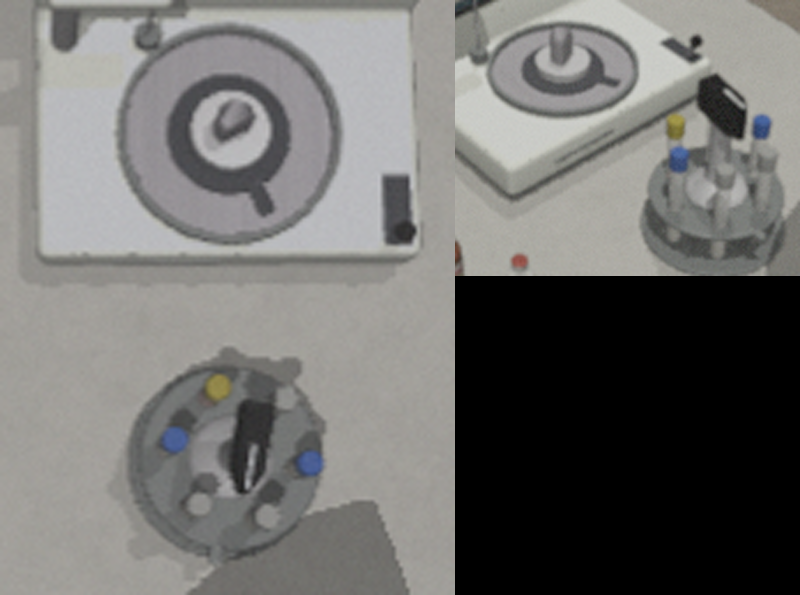

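The crop shows the knob's rear end at (257,402) and its pointer with the pale line at (246,491), facing the robot. The carousel tab is at (218,553), the plate centre at about (229,133) and the foot tab tip at (265,212).

Run:
```python
from h import *
np.set_printoptions(suppress=True,precision=4)
b=load('top1');a=load('scene1')
f=lambda *p:[(270+(x+.5)/3.5-.5,120+(y+.5)/3.5-.5) for x,y in p]
k=at_z(b,f((257,402),(246,491)),.15);d=k[1]-k[0];d/=np.linalg.norm(d)
print('knob',k,'axis',k[0]+.026*d,np.degrees(np.arctan2(d[1],d[0])))
t=at_z(b,f((218,553)),.042)[0];print('tab',t)
pl=at_z(b,f((229,133)),.054)[0];tb=at_z(b,f((265,212)),.052)[0];ri=at_z(b,f((230,133.5)),.057)[0];rg=at_z(b,f((231,131)),.064)[0]
d=tb-pl;print('plate',pl,'rim',ri,'ring',rg,'tab',tb,np.degrees(np.arctan2(d[1],d[0])),np.linalg.norm(d))
for c in(b,a):
    P=cloud(c);X,Y,Z=P[...,0],P[...,1],P[...,2]
    q=P[(Z>.146)&(Z<.154)&(np.hypot(X-.426,Y+.16)<.05)][:,:2].astype(np.float32)
    r=cv2.minAreaRect(q*1000);print('knobtop',len(q),r,np.median(P[(Z>.14)&(np.hypot(X-.426,Y+.16)<.05)][:,2]))
    q=P[(Z>.080)&(Z<.1)&(np.hypot(X-.625,Y+.16)<.03)];print('spindle top',len(q),q.mean(0),q[:,2].max())
    q=P[(Z>.035)&(Z<.05)&(np.hypot(X-.426,Y+.16)<.075)][:,:2]
    print('upper disc',cv2.minEnclosingCircle((q*1000).astype(np.float32)))
```

```text
knob [[ 0.4499 -0.1669  0.15  ]
 [ 0.3997 -0.1594  0.15  ]] axis [ 0.4241 -0.1631  0.15  ] 171.54485682354502
tab [ 0.3659 -0.1552  0.042 ]
plate [ 0.6336 -0.1669  0.054 ] rim [ 0.6325 -0.1671  0.057 ] ring [ 0.6322 -0.1669  0.064 ] tab [ 0.5819 -0.189   0.052 ] -156.84104241524406 0.05630137114545965
knobtop 206 ((424.7826232910156, -163.297607421875), (18.23884391784668, 51.851661682128906), 78.90853118896484) 0.1487631785635607
spindle top 78 [ 0.6345 -0.1644  0.0907] 0.09612401595043862
upper disc ((421.20477294921875, -163.11851501464844), 62.16179656982422)
knobtop 181 ((425.43389892578125, -162.6205291748047), (17.97472381591797, 50.6013298034668), 75.5395278930664) 0.1495248536941043
spindle top 92 [ 0.6333 -0.1635  0.0898] 0.09619314756473663
upper disc ((421.2425842285156, -163.40769958496094), 61.885047912597656)
```

```bash
cat >> h.py <<'E'
def delta(p,yaw):
    o=bot.get_obs(); T=R.from_quat(o['tool_rot'])
    G=R.from_matrix(np.array([[np.cos(yaw),np.sin(yaw),0],[np.sin(yaw),-np.cos(yaw),0],[0,0,-1]]))
    print('at',o['eef_pos'],'yaw',np.degrees(np.arctan2(*T.as_matrix()[[1,0],0])),'slide',T.inv().apply(np.array(p)-o['eef_pos'])/.25,'rot',(T.inv()*G).as_rotvec()/.5,'t',o['clock'],'j',o['joint_pos'],'f',o['ft_force'])
E
python3 - <<'E'
from h import *
np.set_printoptions(suppress=True,precision=4)
P=cloud(load('top1'))[300:390,360:465];q=P[P[...,2]>.02]
print('visor',q.min(0),q.max(0))
delta([.4245,-.163,.24],np.radians(-9))
E
```

```text
visor [ 0.1341 -0.4251  0.02  ] [ 0.2983 -0.2304  0.0839]
at [ 0.1584 -0.4736  0.1973] yaw 18.494047625543896 slide [ 1.4035 -0.8409 -0.1692] rot [-0.0037  0.0009  0.9597] t 0.1 j [-1.248   0.2414  0.0039  1.3352  0.      1.5708] f [-0.1891 -0.2239 -0.151 ]
```

Request:
{"op": "drive_tool", "data": {
  "slide": [
    [0.1,-0.06,-0.1],
    [0.25,-0.15,-0.17],
    [0.4,-0.24,-0.17],
    [0.55,-0.33,-0.17],
    [0.7,-0.42,-0.17],
    [0.85,-0.51,-0.17],
    [0.95,-0.57,-0.17],
    [1.0,-0.6,-0.17]
  ],
  "rotation": [
    [0,0,0.1],
    [0,0,0.25],
    [0,0,0.4],
    [0,0,0.55],
    [0,0,0.7],
    [0,0,0.85],
    [0,0,0.93],
    [0,0,0.96]
  ],
  "gripper": 1
}}

```text
clock: 1.1
eef_pos: [0.3487, -0.2511, 0.2402]
tool_rot: [0.997, -0.078, -0.0, -0.0]
ft_force: [-1.3, 0.1, 0.2]
grip_width: 0.0855
grasp_force: 0.0
```

Run:
```python
from h import *
np.set_printoptions(suppress=True,precision=4)
delta([.4245,-.163,.24],np.radians(-9))
```

```text
at [ 0.3487 -0.2511  0.2402] yaw -8.9180551877844 slide [ 0.2448 -0.3952  0.0009] rot [-0.0011  0.0016  0.0029] t 1.1 j [-0.6242  0.0861 -0.0724  1.4133  0.0002  2.673 ] f [-1.3104  0.1031  0.2387]
```

Request:
{"op": "drive_tool", "data": {
  "slide": [
    [0.06,-0.09,0],
    [0.12,-0.19,0],
    [0.18,-0.29,0],
    [0.22,-0.36,0],
    [0.243,-0.393,0],
    [0.243,-0.393,0],
    [0.243,-0.393,0],
    [0.243,-0.393,0]
  ],
  "rotation": [
    [0,0,0],
    [0,0,0],
    [0,0,0],
    [0,0,0],
    [0,0,0],
    [0,0,0],
    [0,0,0],
    [0,0,0]
  ]
}}

```text
clock: 2.1
eef_pos: [0.4231, -0.1656, 0.2407]
tool_rot: [0.997, -0.079, -0.0, 0.0]
ft_force: [0.8, 0.1, 0.8]
grip_width: 0.0854
grasp_force: 0.0
```

Run:
```python
from h import *
np.set_printoptions(suppress=True,precision=4)
c=snap('wrist','w1');print(c['xyz'],Rc(c))
delta([.4245,-.163,.117],np.radians(-9))
P=cloud(c);X,Y,Z=P[...,0],P[...,1],P[...,2]
q=P[(Z>.145)&(Z<.155)&(np.hypot(X-.426,Y+.16)<.05)]
print(len(q),np.median(q[:,2]) if len(q) else 0,cv2.minAreaRect((q[:,:2]*1000).astype(np.float32)))
```

```text
[ 0.4947 -0.1771  0.4159] [[-0.1567  0.9462  0.2832]
 [-0.9876 -0.1504 -0.0441]
 [ 0.0009 -0.2866  0.958 ]]
at [ 0.4232 -0.1656  0.2406] yaw -9.068657959937921 slide [ 0.0037 -0.0111  0.4946] rot [ 0.0002 -0.     -0.0024] t 2.15 j [-0.3729  0.1346 -0.0159  1.4202 -0.0001  2.9269] f [ 0.5549 -0.1678  0.7988]
1490 0.14947644258107817 ((425.4905700683594, -165.54901123046875), (17.68712615966797, 52.02961730957031), 80.5552978515625)
```

View pics/w1.png

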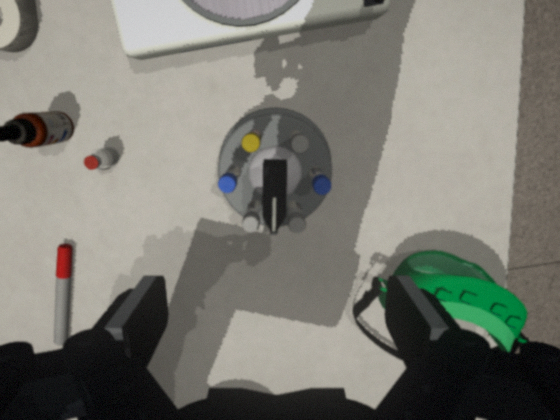

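The wrist picture confirms the knob from (275,160) to its pointer at (275,230), aligned with the fingers and standing clear of the six caps. Going down.

Request:
{"op": "drive_tool", "data": {
  "slide": [
    [0.005,-0.006,0.06],
    [0.005,-0.006,0.15],
    [0.005,-0.006,0.24],
    [0.005,-0.006,0.33],
    [0.005,-0.006,0.42],
    [0.005,-0.006,0.47],
    [0.005,-0.006,0.494],
    [0.005,-0.006,0.494]
  ],
  "rotation": [
    [0,0,0.01],
    [0,0,0.015],
    [0,0,0.015],
    [0,0,0.015],
    [0,0,0.015],
    [0,0,0.015],
    [0,0,0.015],
    [0,0,0.015]
  ]
}}

```text
clock: 3.15
eef_pos: [0.425, -0.1639, 0.1172]
tool_rot: [0.997, -0.082, 0.0, 0.0]
ft_force: [1.5, -0.4, 0.6]
grip_width: 0.0854
grasp_force: 0.0
```

Request:
{"op": "drive_tool", "data": {
  "slide": [
    [0,0,0],
    [0,0,0],
    [0,0,0],
    [0,0,0],
    [0,0,0],
    [0,0,0],
    [0,0,0],
    [0,0,0]
  ],
  "rotation": [
    [0,0,0],
    [0,0,0],
    [0,0,0],
    [0,0,0],
    [0,0,0],
    [0,0,0],
    [0,0,0],
    [0,0,0]
  ],
  "gripper": 0
}}

```text
clock: 4.15
eef_pos: [0.4249, -0.1638, 0.1171]
tool_rot: [0.997, -0.082, -0.0, -0.0]
ft_force: [0.4, -0.4, -0.0]
grip_width: -0.0
grasp_force: 0.0
```

The fingers shut on nothing, so I'll look before doing anything else.

Run:
```python
from h import *
np.set_printoptions(suppress=True,precision=4)
c=snap('wrist','w2');a=snap('scene','s2');b=snap('top','t2')
o=bot.get_obs();print(o['grip_width'],o['grasp_force'],o['eef_pos'])
cv2.imwrite('pics/mix2.png',np.hstack([cv2.resize(c['image'][:,:,::-1],(400,300)),cv2.resize(a['image'][110:290,240:480,::-1],(400,300))]))
```

```text
0.00044522471034288817 0.0 [ 0.425  -0.1638  0.1171]
```

View pics/mix2.png

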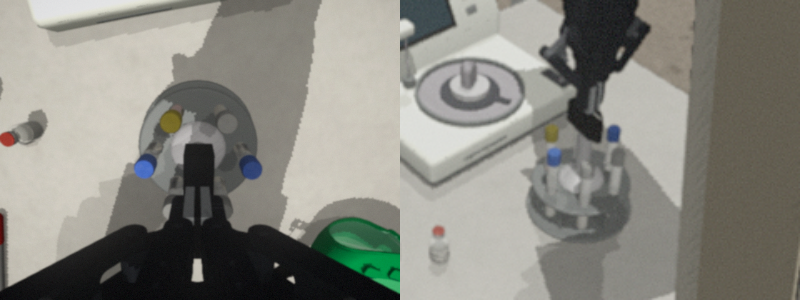

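Run:
```python
from h import *
np.set_printoptions(suppress=True,precision=4)
c=load('w2');a=load('s2')
A=cv2.resize(c['image'][160:340,190:370,::-1],(400,400),interpolation=cv2.INTER_CUBIC)
B=cv2.resize(a['image'][130:220,310:400,::-1],(400,400),interpolation=cv2.INTER_CUBIC)
cv2.imwrite('pics/mix3.png',np.clip(np.hstack([A,B])*1.6,0,255).astype(np.uint8))
P=cloud(c)
for v in range(190,330,10): print(v,[tuple((P[v,u]*1000).round().tolist()) for u in (250,262,280,298,310)])
```

```text
190 [(444.0, -150.0, 53.0), (443.0, -158.0, 55.0), (441.0, -169.0, 56.0), (438.0, -181.0, 52.0), (436.0, -189.0, 49.0)]
200 [(437.0, -149.0, 54.0), (437.0, -157.0, 57.0), (436.0, -169.0, 63.0), (433.0, -180.0, 57.0), (430.0, -188.0, 52.0)]
210 [(431.0, -148.0, 55.0), (452.0, -162.0, 135.0), (451.0, -170.0, 135.0), (449.0, -178.0, 135.0), (424.0, -187.0, 53.0)]
220 [(424.0, -146.0, 55.0), (452.0, -163.0, 149.0), (450.0, -170.0, 148.0), (450.0, -177.0, 150.0), (416.0, -186.0, 52.0)]
230 [(416.0, -145.0, 52.0), (448.0, -162.0, 150.0), (447.0, -169.0, 150.0), (445.0, -176.0, 149.0), (407.0, -185.0, 45.0)]
240 [(406.0, -142.0, 43.0), (444.0, -161.0, 150.0), (443.0, -169.0, 151.0), (441.0, -176.0, 149.0), (399.0, -184.0, 45.0)]
250 [(401.0, -142.0, 50.0), (439.0, -161.0, 149.0), (438.0, -168.0, 150.0), (437.0, -175.0, 149.0), (393.0, -183.0, 48.0)]
260 [(400.0, -143.0, 66.0), (435.0, -160.0, 150.0), (434.0, -167.0, 151.0), (432.0, -175.0, 149.0), (394.0, -182.0, 66.0)]
270 [(400.0, -144.0, 80.0), (436.0, -161.0, 162.0), (435.0, -167.0, 162.0), (426.0, -174.0, 147.0), (394.0, -180.0, 83.0)]
280 [(433.0, -155.0, 162.0), (436.0, -161.0, 170.0), (435.0, -167.0, 171.0), (430.0, -173.0, 164.0), (430.0, -178.0, 163.0)]
290 [(433.0, -156.0, 171.0), (436.0, -161.0, 177.0), (435.0, -167.0, 178.0), (430.0, -173.0, 171.0), (429.0, -177.0, 170.0)]
300 [(433.0, -156.0, 178.0), (436.0, -161.0, 185.0), (435.0, -167.0, 184.0), (430.0, -173.0, 178.0), (429.0, -177.0, 177.0)]
310 [(439.0, -159.0, 196.0), (437.0, -162.0, 192.0), (433.0, -167.0, 187.0), (437.0, -173.0, 195.0), (nan, nan, nan)]
320 [(438.0, -158.0, 198.0), (437.0, -162.0, 198.0), (429.0, -166.0, 187.0), (435.0, -172.0, 198.0), (435.0, -176.0, 199.0)]
```

View pics/mix3.png

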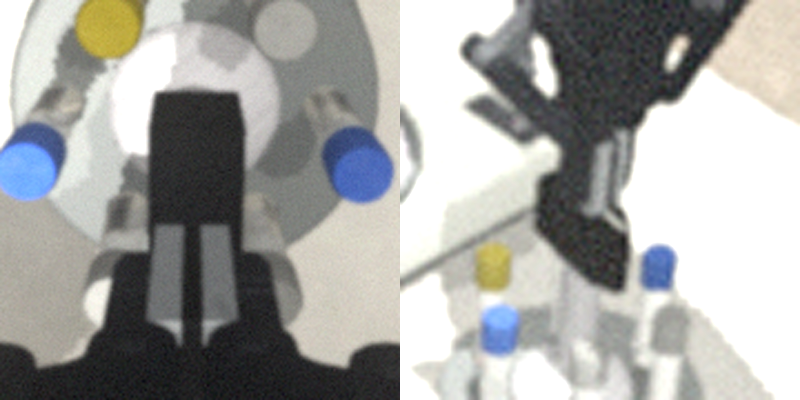

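The picture suggests shut fingers whose visible parts end at the knob's top, at (265–295, 265) in the wrist image. I'll check the finger geometry against the reported TCP.

Run:
```python
from h import *
np.set_printoptions(suppress=True,precision=4)
c=load('w1');P=cloud(c)
print('w1 open tips (TCP z .2406):')
for v in (272,278,284,292,300,310): print(v,[tuple((P[v,u]*1000).round().tolist()) for u in (140,150,158,164,388,396,404)])
a=load('s2');P=cloud(a)
print('scene: gripper at z (rows x cols)')
for v in range(130,200,6): print(v,[tuple((P[v,u]*1000).round().tolist()) for u in (345,350,354,358,362)])
t=load('t2');print('knob now top view (u,v)')
```

```text
w1 open tips (TCP z .2406):
272 [(323.0, 18.0, 1.0), (320.0, 7.0, -1.0), (319.0, -3.0, 0.0), (317.0, -10.0, -1.0), (274.0, -282.0, -0.0), (291.0, -282.0, 33.0), (296.0, -287.0, 46.0)]
278 [(314.0, 21.0, -1.0), (441.0, -122.0, 293.0), (440.0, -125.0, 293.0), (438.0, -126.0, 289.0), (424.0, -209.0, 287.0), (426.0, -211.0, 292.0), (425.0, -214.0, 291.0)]
284 [(441.0, -120.0, 298.0), (441.0, -124.0, 298.0), (439.0, -125.0, 295.0), (435.0, -125.0, 288.0), (422.0, -209.0, 287.0), (426.0, -210.0, 296.0), (427.0, -212.0, 298.0)]
292 [(441.0, -122.0, 303.0), (440.0, -125.0, 303.0), (436.0, -124.0, 295.0), (432.0, -124.0, 288.0), (419.0, -209.0, 289.0), (424.0, -209.0, 298.0), (427.0, -210.0, 303.0)]
300 [(440.0, -124.0, 308.0), (438.0, -125.0, 305.0), (433.0, -124.0, 297.0), (430.0, -124.0, 291.0), (416.0, -208.0, 290.0), (420.0, -209.0, 297.0), (425.0, -210.0, 305.0)]
310 [(439.0, -125.0, 313.0), (434.0, -124.0, 304.0), (430.0, -124.0, 298.0), (426.0, -123.0, 290.0), (413.0, -207.0, 292.0), (417.0, -209.0, 298.0), (421.0, -209.0, 306.0)]
scene: gripper at z (rows x cols)
130 [(419.0, -127.0,
[... 792 characters left out ...]
53.0, 182.0), (414.0, -163.0, 178.0), (563.0, -353.0, -1.0)]
172 [(441.0, -161.0, 149.0), (421.0, -152.0, 165.0), (416.0, -156.0, 167.0), (415.0, -166.0, 163.0), (545.0, -333.0, 2.0)]
178 [(437.0, -158.0, 140.0), (424.0, -157.0, 148.0), (417.0, -159.0, 151.0), (412.0, -165.0, 151.0), (528.0, -316.0, 3.0)]
184 [(434.0, -156.0, 128.0), (421.0, -154.0, 138.0), (411.0, -154.0, 144.0), (405.0, -157.0, 146.0), (517.0, -305.0, -2.0)]
190 [(459.0, -185.0, 83.0), (419.0, -154.0, 125.0), (409.0, -154.0, 131.0), (404.0, -158.0, 132.0), (502.0, -289.0, -1.0)]
196 [(457.0, -185.0, 68.0), (420.0, -157.0, 107.0), (418.0, -166.0, 104.0), (403.0, -159.0, 117.0), (487.0, -273.0, -0.0)]
knob now top view (u,v)
```

Cross-check from both cameras: the actual fingertips stand about 34–36 mm higher than the reported TCP. With the TCP reported at 0.241 the open tips are at z≈0.287, and now the shut tips are at about 0.152. The fingers simply closed above the knob and nothing was touched. I'll open and go down by about 36 mm more.

Request:
{"op": "drive_tool", "data": {
  "slide": [
    [0,0,0],
    [0,0,0],
    [0,0,0],
    [0,0,0],
    [0,0,0],
    [0,0,0],
    [0,0,0],
    [0,0,0]
  ],
  "rotation": [
    [0,0,0],
    [0,0,0],
    [0,0,0],
    [0,0,0],
    [0,0,0],
    [0,0,0],
    [0,0,0],
    [0,0,0]
  ],
  "gripper": 1
}}

```text
clock: 5.3
eef_pos: [0.4249, -0.1638, 0.1171]
tool_rot: [0.997, -0.082, -0.0, 0.0]
ft_force: [-0.1, -0.7, 0.4]
grip_width: 0.0856
grasp_force: 0.0
```

Request:
{"op": "drive_tool", "data": {
  "slide": [
    [0,0,0.02],
    [0,0,0.045],
    [0,0,0.07],
    [0,0,0.095],
    [0,0,0.12],
    [0,0,0.135],
    [0,0,0.144],
    [0,0,0.144]
  ],
  "rotation": [
    [0,0,0],
    [0,0,0],
    [0,0,0],
    [0,0,0],
    [0,0,0],
    [0,0,0],
    [0,0,0],
    [0,0,0]
  ]
}}

```text
clock: 6.3
eef_pos: [0.4249, -0.1638, 0.081]
tool_rot: [0.997, -0.082, -0.0, -0.0]
ft_force: [-0.5, -0.4, 0.1]
grip_width: 0.0855
grasp_force: 0.0
```

Request:
{"op": "drive_tool", "data": {
  "slide": [
    [0,0,0],
    [0,0,0],
    [0,0,0],
    [0,0,0],
    [0,0,0],
    [0,0,0],
    [0,0,0],
    [0,0,0]
  ],
  "rotation": [
    [0,0,0],
    [0,0,0],
    [0,0,0],
    [0,0,0],
    [0,0,0],
    [0,0,0],
    [0,0,0],
    [0,0,0]
  ],
  "gripper": 0
}}

```text
clock: 7.3
eef_pos: [0.4252, -0.164, 0.0813]
tool_rot: [0.997, -0.082, 0.0, 0.0]
ft_force: [1.7, -0.8, 0.5]
grip_width: 0.0173
grasp_force: 60.4
```

Gripped (17.3 mm, 60 N). Lifting gently, level.

Request:
{"op": "drive_tool", "data": {
  "slide": [
    [0,0,-0.015],
    [0,0,-0.06],
    [0,0,-0.13],
    [0,0,-0.22],
    [0,0,-0.32],
    [0,0,-0.41],
    [0,0,-0.47],
    [0,0,-0.48]
  ],
  "rotation": [
    [0,0,0],
    [0,0,0],
    [0,0,0],
    [0,0,0],
    [0,0,0],
    [0,0,0],
    [0,0,0],
    [0,0,0]
  ]
}}

```text
clock: 8.3
eef_pos: [0.4255, -0.1639, 0.2024]
tool_rot: [0.997, -0.082, 0.001, 0.0]
ft_force: [-0.4, 0.6, -3.3]
grip_width: 0.0172
grasp_force: 59.8
```

Run:
```python
from h import *
np.set_printoptions(suppress=True,precision=4)
a=snap('scene','s3');c=snap('wrist','w3')
o=bot.get_obs();print(o['grip_width'],o['grasp_force'],R.from_quat(o['tool_rot']).as_matrix())
delta([.633,-.1655,.201],np.radians(23))
P=cloud(c);X,Y,Z=P[...,0],P[...,1],P[...,2]
q=P[(Z>.255)&(Z<.285)&(X>.437)&(abs(Y+.168)<.02)];print('knob rear top',q.mean(0),q[:,2].max(),q[:,1].min(),q[:,1].max(),q[:,0].max())
B=cv2.resize(a['image'][60:260,240:440,::-1],(400,400),interpolation=cv2.INTER_CUBIC);A=cv2.resize(c['image'][:,70:490,::-1],(400,400))
cv2.imwrite('pics/mix4.png',np.hstack([A,B]))
```

```text
0.017235572060936954 59.74788232056085 [[ 0.9865 -0.1639 -0.0002]
 [-0.1639 -0.9865  0.0002]
 [-0.0002 -0.0002 -1.    ]]
at [ 0.4248 -0.1636  0.2011] yaw -9.434391628092685 slide [ 0.8229 -0.1292  0.0002] rot [-0.0004  0.0003 -1.1322] t 8.4 j [-0.3678  0.1508 -0.0995  1.3207  0.0001  2.9384] f [ 0.5506 -0.5508 -4.019 ]
knob rear top [ 0.4446 -0.1641  0.2694] 0.28499301781198905 -0.17752046660600987 -0.14802319759319824 0.4532297791337275
```

View pics/mix4.png

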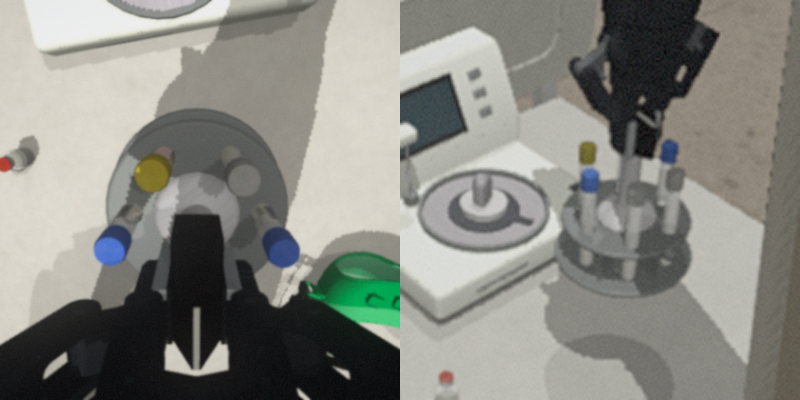

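The carousel hangs level with all six tubes upright. Next I'll go part of the way and turn, then take a wrist look at the spindle before it's hidden.

Request:
{"op": "drive_tool", "data": {
  "slide": [
    [0.01,-0.002,0],
    [0.04,-0.007,0],
    [0.09,-0.015,0],
    [0.15,-0.025,0],
    [0.21,-0.035,0],
    [0.26,-0.043,0],
    [0.29,-0.048,0],
    [0.3,-0.05,0]
  ],
  "rotation": [
    [0,0,-0.03],
    [0,0,-0.13],
    [0,0,-0.3],
    [0,0,-0.5],
    [0,0,-0.7],
    [0,0,-0.87],
    [0,0,-0.97],
    [0,0,-1.0]
  ]
}}

```text
clock: 9.4
eef_pos: [0.501, -0.1636, 0.1999]
tool_rot: [0.986, 0.167, -0.001, -0.0]
ft_force: [-0.3, 0.3, -4.2]
grip_width: 0.0174
grasp_force: 59.8
```

Run:
```python
from h import *
from scipy.optimize import least_squares
np.set_printoptions(suppress=True,precision=4)
def circ(f,z0,z1,g,r,tabyaw,rr=(0,1)):
    P=cloud(load(f)).reshape(-1,3);P=P[(P[:,2]>z0)&(P[:,2]<z1)]
    for _ in range(4):
        d=P[:,:2]-g;R_=np.hypot(*d.T);A=np.arctan2(d[:,1],d[:,0]);E=[]
        for k in np.arange(-np.pi,np.pi,.1):
            s=(A>=k)&(A<k+.1)&(R_<r+.008)&(abs((A-tabyaw+np.pi)%(2*np.pi)-np.pi)>.25)
            if s.sum()>2 and R_[s].max()>r-.006:E.append(P[s][np.argmax(R_[s]),:2])
        E=np.array(E);q=least_squares(lambda q:np.hypot(*(E-q[:2]).T)-q[2],[*g,r],loss='soft_l1',f_scale=.001).x;g=q[:2]
    print(f,z0,q,len(E))
for f in('w1','top1','scene1'): circ(f,.038,.05,np.array([.425,-.164]),.058,2.97)
c=snap('wrist','w4')
delta([.633,-.1665,.201],np.radians(23))
cv2.imwrite('pics/w4z.png',cv2.resize(c['image'][0:260,90:470,::-1],None,fx=2.1,fy=2.1,interpolation=cv2.INTER_CUBIC))
```

```text
w1 0.038 [ 0.4265 -0.1652  0.0574] 50
top1 0.038 [ 0.4256 -0.1633  0.0573] 55
scene1 0.038 [ 0.4258 -0.1631  0.0568] 48
at [ 0.5011 -0.1636  0.2001] yaw 19.26310802099108 slide [ 0.4943  0.1852 -0.0042] rot [-0.0022  0.0024 -0.1304] t 9.45 j [-0.3156  0.295   0.0833  1.3607  0.0001  2.4898] f [-0.2887  0.352  -3.9322]
```

View pics/w4z.png

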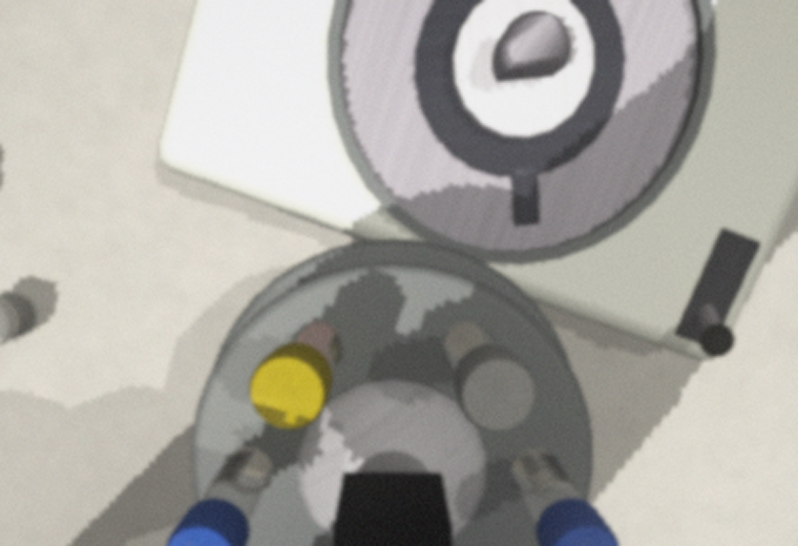

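The wrist picture shows the spindle's bright ring with edges at crop (453,57), (595,60) and (523,137). The foot tab runs from (524,173) to (526,223), and the shaft's flat faces the same way.

Run:
```python
from h import *
np.set_printoptions(suppress=True,precision=4)
c=load('w4')
f=lambda *p:[(90+(x+.5)/2.1-.5,(y+.5)/2.1-.5) for x,y in p]
def c3(p):
    A=np.c_[2*p[:,:2],np.ones(len(p))];s=np.linalg.lstsq(A,(p[:,:2]**2).sum(1),rcond=None)[0];return s[:2],np.sqrt(s[2]+s[:2]@s[:2])
print('ring',c3(at_z(c,f((453,57),(595,60),(523,137),(476,114),(573,116)),.064)))
print('plate',c3(at_z(c,f((414,55),(624,58),(468,160),(578,158)),.054)))
t=at_z(c,f((524,173),(526,223)),.052)[:,:2];s=c3(at_z(c,f((453,57),(595,60),(523,137),(476,114),(573,116)),.064))[0]
for d in(t[1]-t[0],t[1]-s):print('tabdir',np.degrees(np.arctan2(d[1],d[0]))%360,np.linalg.norm(d))
d=np.diff(at_z(c,f((495,81),(555,76)),.09)[:,:2],axis=0)[0];print('flat normal',(np.degrees(np.arctan2(d[1],d[0]))-90)%360)
P=cloud(c);X,Y,Z=P[...,0],P[...,1],P[...,2];q=P[(Z>.09)&(np.hypot(X-.634,Y+.166)<.03)];print('tip',q.mean(0),len(q),q[:,2].max(),'ringz',np.median(Z[(np.hypot(X-.634,Y+.166)<.024)&(Z<.075)]))
# carousel upper disc rim in the same picture
q=P[(np.hypot(X-.50,Y+.164)<.075)&(Z>.1)&(Z<.172)];print('disc z',np.percentile(q[:,2],[5,30,50,90]))
b=load('top1');P=cloud(b)
```

```text
ring (array([ 0.6353, -0.1681]), np.float64(0.02584302648512044))
plate (array([ 0.6354, -0.1678]), np.float64(0.03959683003209266))
tabdir 204.3297354645197 0.01898065368991063
tabdir 204.20336141595152 0.05738872532111153
flat normal 203.9955642808415
tip [ 0.6364 -0.1666  0.0931] 629 0.0955276403657952 ringz 0.06354532633242119
disc z [0.1238 0.1627 0.1632 0.1666]
```

Request:
{"op": "drive_tool", "data": {
  "slide": [
    [0.02,0.008,0],
    [0.07,0.027,0],
    [0.15,0.058,0],
    [0.25,0.096,0],
    [0.35,0.134,0],
    [0.43,0.165,0],
    [0.48,0.184,0],
    [0.495,0.19,0]
  ],
  "rotation": [
    [0,0,-0.02],
    [0,0,-0.05],
    [0,0,-0.08],
    [0,0,-0.11],
    [0,0,-0.14],
    [0,0,-0.155],
    [0,0,-0.165],
    [0,0,-0.165]
  ]
}}

```text
clock: 10.45
eef_pos: [0.6346, -0.1678, 0.2002]
tool_rot: [0.978, 0.208, -0.0, -0.0]
ft_force: [-0.1, -0.1, -4.0]
grip_width: 0.0171
grasp_force: 59.8
```

Run:
```python
from h import *
np.set_printoptions(suppress=True,precision=4)
delta([.6335,-.1676,.151],np.radians(24))
a=snap('scene','s5');t=snap('top','t5')
B=cv2.resize(a['image'][60:220,190:390,::-1],(400,320),interpolation=cv2.INTER_CUBIC);A=cv2.resize(t['image'][80:240,240:440,::-1],(400,320),interpolation=cv2.INTER_CUBIC)
cv2.imwrite('pics/mix5.png',np.hstack([A,B]))
```

```text
at [ 0.6346 -0.1678  0.2002] yaw 23.972761362658257 slide [-0.0039 -0.0023  0.197 ] rot [-0.0006  0.0003 -0.001 ] t 10.45 j [-0.2585  0.5683  0.5016  1.5044  0.0001  2.4647] f [-0.128  -0.0812 -3.9929]
```

View pics/mix5.png

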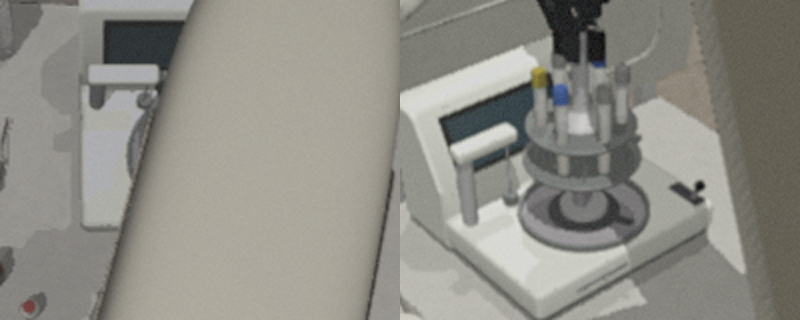

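All tubes are upright and the carousel is centred above the spindle, its axis at crop x≈583 against the ring at 585. Lowering into the taper.

Request:
{"op": "drive_tool", "data": {
  "slide": [
    [-0.003,-0.002,0.01],
    [-0.003,-0.002,0.03],
    [-0.003,-0.002,0.055],
    [-0.003,-0.002,0.075],
    [-0.003,-0.002,0.092],
    [-0.003,-0.002,0.105],
    [-0.003,-0.002,0.115],
    [-0.003,-0.002,0.12]
  ],
  "rotation": [
    [0,0,0],
    [0,0,0],
    [0,0,0],
    [0,0,0],
    [0,0,0],
    [0,0,0],
    [0,0,0],
    [0,0,0]
  ]
}}

```text
clock: 11.55
eef_pos: [0.6326, -0.1678, 0.171]
tool_rot: [0.978, 0.207, -0.0, -0.0]
ft_force: [-0.9, -0.3, -4.3]
grip_width: 0.0172
grasp_force: 59.8
```

Request:
{"op": "drive_tool", "data": {
  "slide": [
    [0,0,0.005],
    [0,0,0.01],
    [0,0,0.016],
    [0,0,0.022],
    [0,0,0.028],
    [0,0,0.034],
    [0,0,0.04],
    [0,0,0.04]
  ],
  "rotation": [
    [0,0,0],
    [0,0,0],
    [0,0,0],
    [0,0,0],
    [0,0,0],
    [0,0,0],
    [0,0,0],
    [0,0,0]
  ]
}}

```text
clock: 12.55
eef_pos: [0.6326, -0.1678, 0.1609]
tool_rot: [0.978, 0.207, -0.0, 0.0]
ft_force: [0.5, -0.6, -2.8]
grip_width: 0.0171
grasp_force: 59.7
```

It's about 14 mm onto the shaft with almost no side force. Continuing.

Request:
{"op": "drive_tool", "data": {
  "slide": [
    [0,0,0.006],
    [0,0,0.013],
    [0,0,0.02],
    [0,0,0.027],
    [0,0,0.034],
    [0,0,0.041],
    [0,0,0.048],
    [0,0,0.048]
  ],
  "rotation": [
    [0,0,0],
    [0,0,0],
    [0,0,0],
    [0,0,0],
    [0,0,0],
    [0,0,0],
    [0,0,0],
    [0,0,0]
  ]
}}

```text
clock: 13.55
eef_pos: [0.6326, -0.1678, 0.1489]
tool_rot: [0.978, 0.207, -0.0, -0.0]
ft_force: [0.7, -0.5, -3.6]
grip_width: 0.0171
grasp_force: 59.7
```

Request:
{"op": "drive_tool", "data": {
  "slide": [
    [0,0,0.002],
    [0,0,0.004],
    [0,0,0.006],
    [0,0,0.008],
    [0,0,0.01],
    [0,0,0.012],
    [0,0,0.012],
    [0,0,0.012]
  ],
  "rotation": [
    [0,0,0],
    [0,0,0],
    [0,0,0],
    [0,0,0],
    [0,0,0],
    [0,0,0],
    [0,0,0],
    [0,0,0]
  ]
}}

```text
clock: 14.55
eef_pos: [0.6326, -0.1677, 0.146]
tool_rot: [0.978, 0.207, -0.0, -0.0]
ft_force: [0.5, -0.3, -2.6]
grip_width: 0.0172
grasp_force: 59.7
```

Request:
{"op": "drive_tool", "data": {
  "slide": [
    [0,0,0.001],
    [0,0,0.002],
    [0,0,0.003],
    [0,0,0.004],
    [0,0,0.006],
    [0,0,0.008],
    [0,0,0.008],
    [0,0,0.008]
  ],
  "rotation": [
    [0,0,0],
    [0,0,0],
    [0,0,0],
    [0,0,0],
    [0,0,0],
    [0,0,0],
    [0,0,0],
    [0,0,0]
  ]
}}

```text
clock: 15.55
eef_pos: [0.6328, -0.1678, 0.1447]
tool_rot: [0.978, 0.207, 0.0, 0.0]
ft_force: [0.6, 0.3, 2.3]
grip_width: 0.017
grasp_force: 60.6
```

Request:
{"op": "drive_tool", "data": {
  "slide": [
    [0,0,0.001],
    [0,0,0.002],
    [0,0,0.003],
    [0,0,0.004],
    [0,0,0.006],
    [0,0,0.008],
    [0,0,0.008],
    [0,0,0.008]
  ],
  "rotation": [
    [0,0,0],
    [0,0,0],
    [0,0,0],
    [0,0,0],
    [0,0,0],
    [0,0,0],
    [0,0,0],
    [0,0,0]
  ]
}}

```text
clock: 16.55
eef_pos: [0.6327, -0.1678, 0.1422]
tool_rot: [0.978, 0.207, 0.0, 0.0]
ft_force: [0.1, -0.7, 4.6]
grip_width: 0.0173
grasp_force: 60.9
```

Contact was at z≈0.145, and the ring is now yielding at about 8.6 N total. Pressing on.

Request:
{"op": "drive_tool", "data": {
  "slide": [
    [0,0,0.002],
    [0,0,0.004],
    [0,0,0.006],
    [0,0,0.008],
    [0,0,0.01],
    [0,0,0.012],
    [0,0,0.014],
    [0,0,0.014]
  ],
  "rotation": [
    [0,0,0],
    [0,0,0],
    [0,0,0],
    [0,0,0],
    [0,0,0],
    [0,0,0],
    [0,0,0],
    [0,0,0]
  ]
}}

```text
clock: 17.55
eef_pos: [0.6328, -0.1678, 0.1392]
tool_rot: [0.978, 0.207, 0.0, 0.0]
ft_force: [-1.4, -0.6, 6.6]
grip_width: 0.0175
grasp_force: 61.2
```

Run:
```python
from h import *
np.set_printoptions(suppress=True,precision=4)
c=snap('wrist','w6');a=snap('scene','s6')
F=[bot.get_obs()['ft_force']];o=bot.get_obs();print(o['eef_pos'],F,o['clock'])
P=cloud(a)
B=cv2.resize(a['image'][60:220,190:390,::-1],(400,320),interpolation=cv2.INTER_CUBIC);A=cv2.resize(c['image'][:,:,::-1],(400,300))
o=np.zeros((320,800,3),np.uint8);o[:300,:400]=A;o[:,400:]=B;cv2.imwrite('pics/mix6.png',o)
```

```text
[ 0.6328 -0.1678  0.1392] [array([-1.7826,  0.4196,  7.381 ])] 17.65
```

View pics/mix6.png

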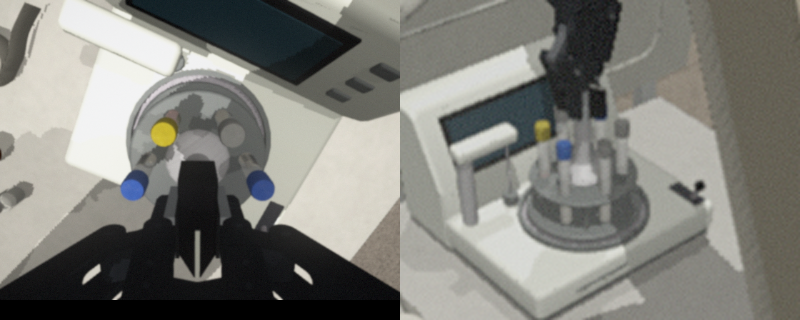

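It's seated level inside the rim with all the tubes upright. The ring is about 6 mm down; I'll press one more millimetre and hold.

Request:
{"op": "drive_tool", "data": {
  "slide": [
    [0,0,0.002],
    [0,0,0.004],
    [0,0,0.005],
    [0,0,0.005],
    [0,0,0.005],
    [0,0,0.005],
    [0,0,0.005],
    [0,0,0.005]
  ],
  "rotation": [
    [0,0,0],
    [0,0,0],
    [0,0,0],
    [0,0,0],
    [0,0,0],
    [0,0,0],
    [0,0,0],
    [0,0,0]
  ]
}}

```text
clock: 18.65
eef_pos: [0.6328, -0.1678, 0.1382]
tool_rot: [0.978, 0.207, 0.0, 0.0]
ft_force: [-1.8, 0.2, 7.9]
grip_width: 0.0173
grasp_force: 61.3
```

```bash
python3 -c "
from h import *
print(bot.get_obs()['ft_force']); print(bot.job_done())"
```

```text
[-1.76992505  0.18423208  7.93356553]
the job is handed in; nothing more can be done
None
```

The carousel is on the D-shaft with its flat matched and all six tubes upright, and I handed the job in with the arm still holding it down: the seat ring is about 7 of its 8 mm down (estimated from arm travel and force), ready for you to throw the lock lever.

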